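# Hold the spring clip open over the recipe card

## Task

The sugar dredger stands in the way right in front of the upright recipe card: move it aside and stand it upright on the round cork mat. Then squeeze the tails of the spring clip to open it, take it off its rail and bring it over the middle of the card's top edge, so that the gaping jaws reach a good centimetre or more down on both sides of the card without touching it, ready for a slip to be put in. Finish while still holding the clip wide open there: do not let go of it, and leave the bowl, nozzle and slotted turner where they are.

Things in the scene. Friction and masses are not known exactly. Their poses are not given: they have to be found in the camera images.
- card: stiff white recipe card with a picture of two cakes, standing on edge in a low wooden stand; fixed. Origin on the table under the middle of the card; its x axis is square to the card's faces, y runs along the card, z up. The card is 4 mm thick and 120 mm wide and reaches from 22 to 110 mm above the table. The stand is a 22 mm deep, 130 mm long, 24 mm high bar with two feet 70 mm deep and 12 mm high, 58 mm either side of the middle
- card_edge (a point): middle of the card's straight top edge, 110 mm above the table, axes as card
- dredger_mid (a point): centre (half-way up, 77.5 mm above its foot) of the sugar dredger, an upright metal cylinder of 50 mm diameter to 130 mm height with a domed lid to 155 mm; loose, about 0.3 kg. It starts on the -x side of the card, about 40 mm from it (axis to card) and up to 20 mm off its middle
- dredger: the same sugar dredger, origin at the centre of its foot, z up its axis
- mat: round cork mat lying on the table, 120 mm diameter, 8 mm thick; fixed. Origin under its centre on the table
- rail: low rail on which the clip is parked: an upright steel strip 4 mm thick (along its x), 130 mm long (along its y), top edge 70 mm above the table, on a white base 70 x 140 x 12 mm; fixed. Origin under its centre on the table
- clip: black spring clip, 80 g, parked jaws down, tails up astride the rail's top edge, up to 30 mm from the rail's middle. Origin on its pin (10 mm thick, 36 mm long along y); z points up to the tails, x is the way tails and jaws move; alike both ways round. Jaws: 34 mm wide, to 46 mm below the pin. Tails: 30 mm wide, 3 mm thick, to 48 mm above it, spread like a V: outside 43 mm at the top, 19 mm near the pin
- clip_grip (a point): midway between the clip's tails, 32 mm above the pin, where to squeeze; axes as clip. Squeezing the tails together along x opens the jaws; the spring resists with about 5 N at first, 10 N fully open, at each tail, up to a stop at which the tails stand parallel, 15 to 17 mm over their outer faces, and the jaws gape 29 mm. Let go, it snaps shut
- jaw_a (a joint): opening of the clip's first half in rad: 0 as parked on the 4 mm strip, -0.04 fully shut, 0.28 fully open (at the stop); the other half moves alike. The gap between the jaw tips is about 4 mm + 92 mm x the angle
- tip_a (a point): lower inner edge of the first jaw (on the clip's +x side), middle of its width
- tip_b (a point): lower inner edge of the other jaw (on the clip's -x side), middle of its width
- bowl: steel mixing bowl, 170 mm across, 65 mm high, not part of the job, to be left alone; origin at its foot
- nozzle: steel piping nozzle, a cone 30 mm across and 45 mm high, to be left alone; origin at its foot
- turner: slotted turner with a black handle lying on the table, to be left alone
Mind the look-alikes: they are no part of the job. What is shaped like the dredger but blue is not meant.

How it is judged:
By the outcome, as a careful person would: the job done as asked, in the order asked, and still so for the second after the job is handed in, while the arm keeps its last pose, push and grip.
It also fails if it takes over 64 s, if anything falls off the work surface, if the arm or the gripper's body presses on something with over 40 N, if the wrist force passes 120 N, or if a joint passes its speed limit or range.

## Robot

A 6-joint arm with a two-finger parallel gripper is mounted at the origin on the work surface. World frame = base frame: x ahead of the robot, y to its left, z up, the work surface at z = 0. Lengths are in m, angles in rad, forces in N, time in s.
With the tool pointing down it reaches from about 0.25 to 0.725 m from the base axis. Payload 9.7 kg.
Tool frame: the origin (TCP) lies at the very end of the fingers, on their centre line; the grasp point (between the pads) lies 19 mm behind it; z points along the fingers, y is the direction in which the jaws open and shut (so a half turn about z gives the same grasp; the last joint's range is limited). The gripper opens to 85 mm and grips with 20 to 120 N. Pads are 22 mm wide; open, the fingers measure 114 mm over their backs; the gripper's body (76 mm by 85 mm) begins 54 mm behind the grasp point. The pads swing forward as they close: fully open they stand 13 mm farther back than shut.
Start: joints at [-1.183, 0.087, 0.176, 1.66, 0, 1.571], TCP at [0.208, -0.509, 0.231] pointing down, gripper open.
Joint ranges: [-3.13, 3.13], [-0.85, 1.81], [-1.15, 1.24], [-2.2, 2.28], [-1.44, 1.52], [-3.14, 3.14]. Speed limits (rad/s): [2.22, 2.22, 2.57, 3.14, 3.14, 3.14].

## Interface

Orientations are given as [roll, pitch, yaw] about the fixed x, y, z axes, in that order (R = Rz(yaw) Ry(pitch) Rx(roll)).
In Python, from station import * gives the robot as it stands. The module is installed in compiled form; this text tells all that it offers.
- The arm moves only by the shell command python3 -m crank 'ROWS' [FORCE]. ROWS is JSON, one flat list of numbers, 7 for each row, row after row: the closure, from -1 (fully open) to 1 (shut), then the shift along the tool's x, y, z in cm, then the turn, a rotation vector about the tool's x, y, z in rad. A call has 1 to 20 rows; each row is the pose to reach, as a shift and turn from the pose commanded when the call began, along the tool's axes at that moment; what a row does not reach only later rows make up. A row lasts 1/10 s, in which the tool goes at most 50 mm and 8.59 degrees, less where a joint would pass 70% of its speed; a pose out of reach is approached as far as the arm can. A call with a gripper value outside its range is refused whole. The fingers move at their own pace and stop on an object; FORCE is the grip in N (left out, the last holds). Time passes only in rows, so rows that repeat a pose let the fingers close. It gives the time, the measured TCP pose, the force and the opening at its end, in the units of the state.
- get_obs(): the state, without advancing time (a new reading comes with each control period).
- grab_frame(name): name is "side" or "top" or "wrist"; returns (picture, depth): 480x640x3 uint8, blue, green, red; 480x640 float32, m along the optical axis (not along the pixel's ray), 0 where there is no reading.
- calibration(name): a dict with "fov_y" (degrees; the focal length in pixels is half the picture's height over the tangent of half this angle, whatever the lens; pixels are square), "cx", "cy" (the principal point, pixels), "view" (4x4, takes a point from world to camera coordinates); the wrist camera has in their place "T_tool_cam" (4x4, takes a point from camera to tool coordinates, whose origin is the TCP and whose axes are the flange's). Camera axes: x right, y up, looking along -z (the intrinsics and any distortion apply to the point x, -y, -z); pixel columns grow to the right and rows downward; lengths in m; the calibration is good to about 2 mm. A picture is of the moment at which its call begins: read the wrist's pose just before it. calibration takes no time and is no camera call.
- sign_off(): hands the job in, once; it reports no verdict.
The state is a dict: "t": time; "joint_pos": joint angles; "dq": joint speeds; "joint_torque": joint torques, N m; "position": TCP position; "tcp_rot": TCP orientation; "force": force on the tool from outside, world axes, zero at the start; "ft_torque": the same for the moment, N m; "width": finger opening in m.
Only numpy, scipy, OpenCV 4.12 (cv2) and the standard library are available. Lean on these libraries where they do the work, as an engineer would, in place of code of your own. Each camera call takes 0.05 s, during which the arm holds its last target.

## Working session

There is one attempt and no reset: what is moved stays moved. The work goes in short steps, Python scripts to look and compute and a shell command to move; the robot and the scene stay as the last step left them, time stands still between calls to the robot, and variables do not carry over. Pictures are saved under pics/ and viewed, and the job is handed in when it is done.

```bash
mkdir -p pics; ls
python3 - <<'E'
from station import *
import cv2,numpy as np
np.set_printoptions(precision=4,suppress=True)
print(get_obs())
for n in ("side","top","wrist"):
    im,d=grab_frame(n); cv2.imwrite(f"pics/{n}0.png",im); np.save(f"pics/{n}0.npy",d)
    print(n,calibration(n))
E
```

```text
pics
{'t': 0.0, 'joint_pos': array([-1.183 ,  0.0874,  0.1751,  1.6598,  0.    ,  1.5708]), 'dq': array([ 0.0006, -0.0003,  0.0012, -0.0028,  0.0003, -0.0001]), 'joint_torque': array([  0.0019, -52.0386,  46.4803,   0.0162,   0.0002,   0.    ]), 'position': array([ 0.2079, -0.5089,  0.2306]), 'tcp_rot': array([-3.1403, -0.    ,  0.3878]), 'force': array([-0.2135,  0.0597,  0.8085]), 'ft_torque': array([ 0.0767, -0.0131, -0.0344]), 'width': 0.08528306422638754}
side {'fov_y': 45.58924788328004, 'cx': 312.2886120725888, 'cy': 243.44185423297873, 'view': array([[-0.7756, -0.6311,  0.0096,  0.4154],
       [ 0.4672, -0.5639,  0.681 , -0.3578],
       [-0.4244,  0.5327,  0.7322, -0.9294],
       [ 0.    ,  0.    ,  0.    ,  1.    ]])}
top {'fov_y': 47.71268279395869, 'cx': 320.9816337500977, 'cy': 237.10512248512052, 'view': array([[ 0.012 , -0.9998,  0.0125, -0.0539],
       [ 0.997 ,  0.0129,  0.0757, -0.5646],
       [-0.0759,  0.0116,  0.9971, -1.0532],
       [ 0.    ,  0.    ,  0.    ,  1.    ]])}
wrist {'fov_y': 67.42178345761243, 'cx': 315.27048142093724, 'cy': 235.17455995499097, 'T_tool_cam': array([[ 0.    ,  0.9584,  0.2854,  0.0713],
       [ 1.    ,  0.0001, -0.0003, -0.0001],
       [-0.0003,  0.2854, -0.9584, -0.1437],
       [ 0.    ,  0.    ,  0.    ,  1.    ]])}
```

View pics/top0.png

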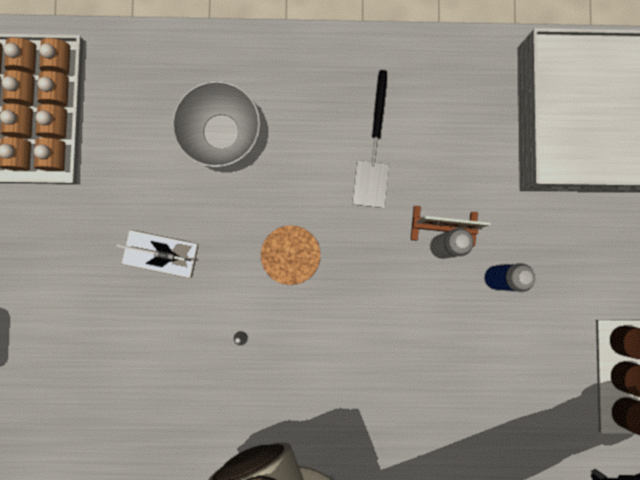

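View pics/side0.png

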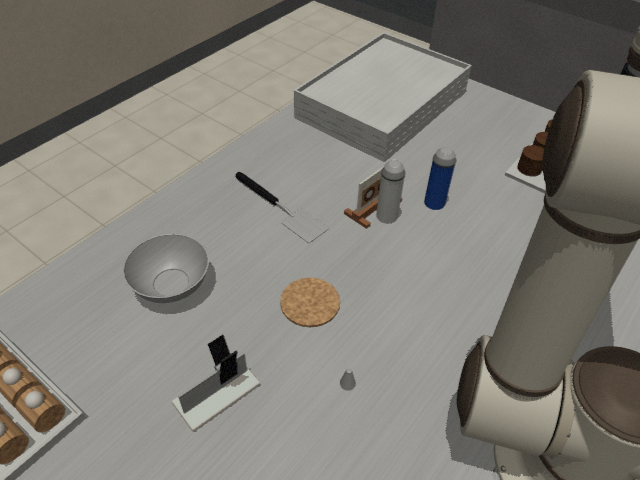

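View pics/wrist0.png

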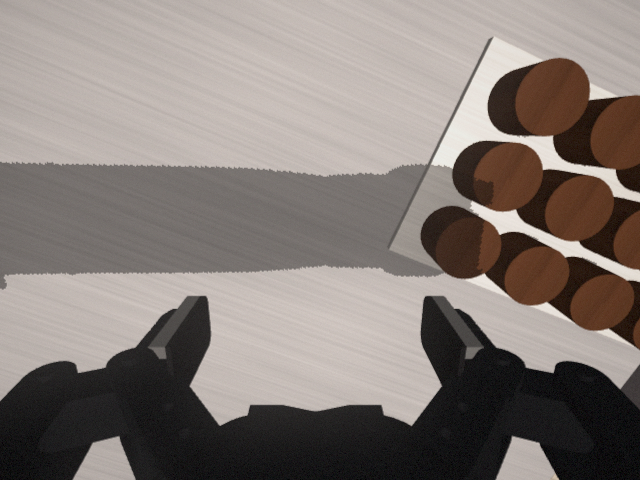

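Top view: the steel dredger's lid is at (460,241) in front of the card at (455,220). The blue look-alike is at (520,277), the mat at (291,255), and the clip at (168,253) on its rail. The nozzle at (240,338) and the bowl at (218,125) stay put. I choose the steel dredger, and next I'll measure it and check it in a close crop.

```bash
cat > h.py <<'E'
from station import *
import cv2,numpy as np
from scipy.spatial.transform import Rotation as Ro
np.set_printoptions(precision=4,suppress=True)
def K(c): 
    f=240/np.tan(np.radians(c["fov_y"])/2); return f,c["cx"],c["cy"]
def Tt(o):
    T=np.eye(4);T[:3,:3]=Ro.from_euler('xyz',o["tcp_rot"]).as_matrix();T[:3,3]=o["position"];return T
def cloud(n,d,T=None):
    c=calibration(n);f,cx,cy=K(c)
    v,u=np.mgrid[0:480,0:640]
    P=np.stack([(u-cx)/f*d,-(v-cy)/f*d,-d,np.ones_like(d)],-1)
    M=np.linalg.inv(c["view"]) if n!="wrist" else T@c["T_tool_cam"]
    P=(P@M.T)[...,:3]; P[d<=0]=np.nan; return P
E
python3 - <<'E'
from h import *
for n in("top","side"):
    d=np.load(f"pics/{n}0.npy");im=cv2.imread(f"pics/{n}0.png");P=cloud(n,d)
    print(n,calibration(n).keys())
    if n=="top":
        for nm,(u,v) in dict(dr=(460,241),blue=(520,277),mat=(291,255),clip=(168,253),card=(455,220),rl=(130,247),noz=(240,338),table=(330,300)).items(): print(nm,P[v,u])
        Q=P
        a=P.reshape(-1,3);b=im.reshape(-1,3).astype(int)
        # mat
        m=(b[:,2]-b[:,0]>60)&(np.abs(a[:,2]-.008)<.01)&(np.hypot(*(a[:,:2]-P[255,291,:2]).T)<.09)
        print("mat",m.sum(),(a[m].min(0)+a[m].max(0))/2,a[m].max(0)-a[m].min(0))
    a=P.reshape(-1,3)
    # dredger
    r=np.hypot(*(a[:,:2]-Q[241,460,:2]).T)<.06
    for z0,z1 in((.03,.06),(.06,.1),(.1,.125),(.13,.15),(.15,.17)):
        m=r&(a[:,2]>z0)&(a[:,2]<z1)
        if m.sum(): print("dr",z0,m.sum(),a[m].min(0),a[m].max(0))
    crop=im[200:280,390:560] if n=="top" else im[130:260,320:490]
    cv2.imwrite(f"pics/crop_{n}.png",cv2.resize(crop,None,fx=4,fy=4))
    crop=im[220:290,105:215] if n=="top" else im[320:440,160:280]
    cv2.imwrite(f"pics/cropc_{n}.png",cv2.resize(crop,None,fx=5,fy=5))
E
```

```text
top dict_keys(['fov_y', 'cx', 'cy', 'view'])
dr [ 0.5514 -0.2872  0.1549]
blue [ 0.4902 -0.3909  0.1553]
mat [0.5296 0.0126 0.0061]
clip [0.5275 0.2393 0.0764]
card [ 0.5931 -0.2906  0.1091]
rl [0.5399 0.3237 0.0374]
noz [0.3677 0.1064 0.0384]
table [ 0.4408 -0.0666  0.0038]
mat 2732 [0.5312 0.0146 0.0068] [0.1189 0.1164 0.0167]
dr 0.03 156 [ 0.5261 -0.3363  0.0301] [ 0.5945 -0.2448  0.0596]
dr 0.06 283 [ 0.5261 -0.3362  0.06  ] [ 0.5944 -0.2455  0.0999]
dr 0.1 215 [ 0.5269 -0.3361  0.1004] [ 0.5977 -0.2471  0.1232]
dr 0.13 356 [ 0.5262 -0.3152  0.13  ] [ 0.5764 -0.2645  0.15  ]
dr 0.15 286 [ 0.5325 -0.3075  0.15  ] [ 0.5677 -0.2708  0.1587]
side dict_keys(['fov_y', 'cx', 'cy', 'view'])
dr 0.03 372 [ 0.5246 -0.3086  0.03  ] [ 0.5952 -0.2429  0.0598]
dr 0.06 539 [ 0.5243 -0.3079  0.0601] [ 0.5961 -0.2439  0.1   ]
dr 0.1 295 [ 0.5241 -0.3134  0.1   ] [ 0.5976 -0.245   0.125 ]
dr 0.13 248 [ 0.5234 -0.3092  0.13  ] [ 0.5769 -0.2618  0.1499]
dr 0.15 126 [ 0.5338 -0.3037  0.15  ] [ 0.5656 -0.2715  0.1581]
```

```bash
python3 -c "
import cv2,numpy as np
A=[cv2.imread(f'pics/crop{c}_{n}.png') for c in('','c') for n in('top','side')]
A=[cv2.resize(a,(400,300)) for a in A]
cv2.imwrite('pics/quad.png',np.vstack([np.hstack(A[:2]),np.hstack(A[2:])]))"
```

```text
(no output)
```

View pics/quad.png

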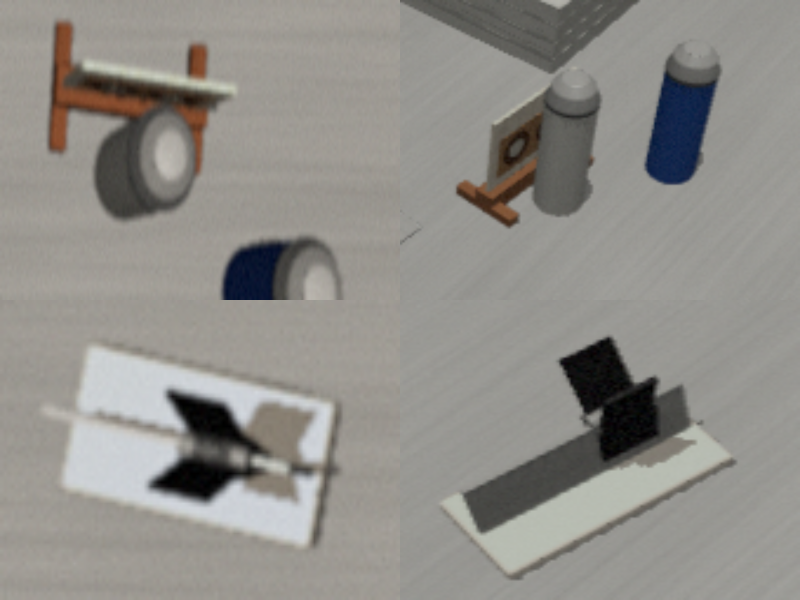

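The crops confirm it: the steel dredger stands directly in front of the cake card and the blue one stands apart. The clip's tails spread across the rail. Next I fit the card, rail and clip.

Run:
```python
from h import *
PT=cloud("top",np.load("pics/top0.npy"));PS=cloud("side",np.load("pics/side0.npy"))
def line(a):
    c=np.median(a,0)[:2] ; vx,vy,x,y=cv2.fitLine(a[:,:2].astype(np.float32),cv2.DIST_HUBER,0,.001,.001).ravel()
    t=(a[:,:2]-[x,y])@[vx,vy]; mid=np.array([x,y])+[vx,vy]*np.array((t.min()+t.max())/2)
    return mid,np.degrees(np.arctan2(vy,vx)),t.max()-t.min()
def sel(P,c,r,z0,z1):
    a=P.reshape(-1,3);return a[(np.hypot(*(a[:,:2]-c).T)<r)&(a[:,2]>z0)&(a[:,2]<z1)]
for nm,P in(("top",PT),("side",PS)):
    print(nm)
    a=sel(P,[.593,-.29],.09,.10,.116); a=a[np.hypot(a[:,0]-.551,a[:,1]+.289)>.031]; print("card",len(a),line(a))
    a=sel(P,[.527,.25],.11,.055,.073);  print("rail",len(a),line(a), a[:,2].max())
    a=sel(P,[.527,.24],.08,.085,.2)
    print("clip",len(a),a.min(0),a.max(0),a.mean(0))
    for z in np.arange(.075,.17,.01):
        b=a[(a[:,2]>z)&(a[:,2]<z+.01)]
        if len(b)>3: print(round(z,3),len(b),b.min(0),b.max(0))
    a=sel(P,[.527,.25],.11,.008,.018);print("base",len(a),cv2.minAreaRect((a[:,:2]*1000).astype(np.float32)))
    a=sel(P,[.551,-.289],.04,.135,.16);x,y=a[:,0],a[:,1];print("dr",(a.min(0)+a.max(0))/2)
```

```text
top
card 191 (array([ 0.5915, -0.2935]), np.float32(84.716324), np.float64(0.12021453989998224))
rail 138 (array([0.5285, 0.2753]), np.float32(78.913994), np.float64(0.12972904981592331)) 0.07297811208407778
clip 274 [0.5004 0.2304 0.0852] [0.5468 0.2672 0.1265] [0.523  0.2481 0.1082]
0.085 51 [0.5085 0.2319 0.0852] [0.536  0.2657 0.0947]
0.095 58 [0.5063 0.2314 0.0952] [0.5389 0.266  0.1046]
0.105 62 [0.5024 0.2306 0.1052] [0.542  0.2652 0.115 ]
0.115 99 [0.5004 0.2304 0.1151] [0.5468 0.2672 0.1249]
0.125 4 [0.543 0.237 0.125] [0.5448 0.2481 0.1265]
base 1777 ((528.5269165039062, 275.37091064453125), (140.53558349609375, 69.88176727294922), 79.06598663330078)
dr [ 0.55   -0.2894  0.1469]
side
card 117 (array([ 0.5909, -0.2919]), np.float32(85.03044), np.float64(0.1220286506143454))
rail 458 (array([0.5272, 0.2755]), np.float32(78.29434), np.float64(0.13024475802857854)) 0.07293115715551135
clip 496 [0.5002 0.2305 0.085 ] [0.5467 0.2669 0.1267] [0.5284 0.2481 0.1066]
0.085 115 [0.5096 0.2313 0.085 ] [0.5386 0.2661 0.0948]
0.095 107 [0.5059 0.2309 0.0951] [0.5416 0.2664 0.1049]
0.105 115 [0.5023 0.2305 0.1053] [0.5434 0.2661 0.115 ]
0.115 153 [0.5002 0.2306 0.1151] [0.5467 0.2669 0.125 ]
0.125 6 [0.5018 0.2411 0.1252] [0.5434 0.2614 0.1267]
base 1699 ((528.0309448242188, 275.65643310546875), (140.12998962402344, 71.84944915771484), 79.26840209960938)
dr [ 0.5495 -0.2873  0.1465]
```

```bash
cat >> h.py <<'E'
def delta(*targets):
    o=get_obs();T=Tt(o)
    for p,yaw in targets:
        R=(Ro.from_euler('z',yaw)*Ro.from_euler('x',np.pi)).as_matrix()
        print("target",p,yaw,"shift cm",T[:3,:3].T@(np.array(p)-o["position"])*100,"turn",Ro.from_matrix(T[:3,:3].T@R).as_rotvec())
def ob():
    o=get_obs();print(o["t"],o["position"],o["tcp_rot"],o["force"],o["width"])
E
python3 -c "
from h import *
delta(([.55,-.2885,.231],-.09),([.55,-.2885,.096],-.09))"
```

```text
target [0.55, -0.2885, 0.231] -0.09 shift cm [40.0066 -7.4772 -0.0192] turn [-0.001   0.0003  0.4778]
target [0.55, -0.2885, 0.096] -0.09 shift cm [40.0069 -7.4633 13.4808] turn [-0.001   0.0003  0.4778]
```

```bash
python3 -m crank '[-1,4,-0.7,0,0,0,0.05,-1,8,-1.5,0,0,0,0.1,-1,12,-2.2,0,0,0,0.15,-1,16,-3,0,0,0,0.2,-1,20,-3.7,0,0,0,0.25,-1,24,-4.5,0,0,0,0.3,-1,28,-5.2,0,0,0,0.35,-1,32,-6,0,0,0,0.4,-1,36,-6.7,0,0,0,0.44,-1,40,-7.5,0,-0.001,0,0.478,-1,40,-7.5,0,-0.001,0,0.478,-1,40,-7.5,0,-0.001,0,0.478,-1,40,-7.5,0,-0.001,0,0.478]' 40
python3 - <<'E'
from h import *
ob();o=get_obs();im,d=grab_frame("wrist");cv2.imwrite("pics/w1.png",im);np.save("pics/w1.npy",d)
P=cloud("wrist",d,Tt(o)).reshape(-1,3)
a=P[(np.hypot(P[:,0]-.55,P[:,1]+.2885)<.04)&(P[:,2]>.11)&(P[:,2]<.165)];print(len(a),a.min(0),a.max(0))
delta(([.55,-.2885,.096],-.09))
E
```

```text
t: 1.45
position: [0.5493, -0.2889, 0.2312]
tcp_rot: [3.141, 0.0, -0.09]
force: [-0.7, -0.3, -0.5]
width: 0.0852
1.45 [ 0.5493 -0.2889  0.2312] [ 3.1406  0.0003 -0.0903] [-0.7198 -0.3275 -0.471 ] 0.08516880800441887
4291 [ 0.5267 -0.3169  0.1102] [ 0.5775 -0.2655  0.1586]
target [0.55, -0.2885, 0.096] -0.09 shift cm [ 0.0763 -0.0848 13.5401] turn [ 0.0011 -0.0001 -0.001 ]
```

View pics/w1.png

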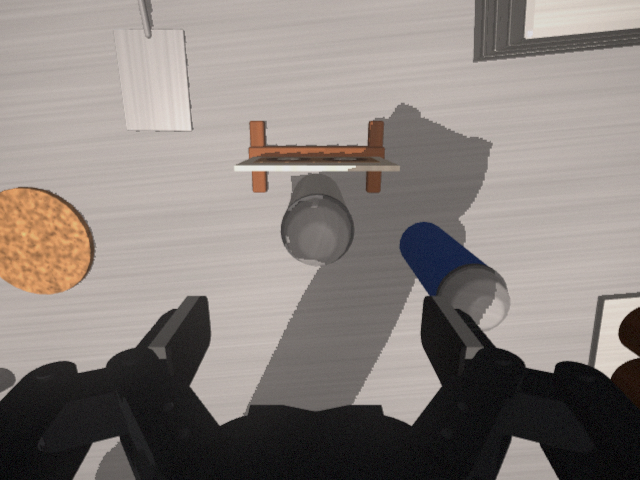

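The wrist view shows the dredger dome centred at (317,230) between the open fingers, the card behind it at (317,167), and the blue one clear at (475,295). Descending now.

```bash
python3 -m crank '[-1,0.1,0,2.5,0,0,0,-1,0.15,0,5,0,0,0,-1,0.15,0,7.5,0,0,0,-1,0.15,0,10,0,0,0,-1,0.15,0,12,0,0,0,-1,0.15,0,13.3,0,0,0,-1,0.15,0,14,0,0,0,-1,0.15,0,14,0,0,0,-1,0.15,0,14,0,0,0,0,0.15,0,14,0,0,0,0.3,0.15,0,14,0,0,0,1,0.15,0,14,0,0,0,1,0.15,0,14,0,0,0,1,0.15,0,14,0,0,0,1,0.15,0,14,0,0,0,1,0.15,0,14,0,0,0,1,0.15,0,14,0,0,0]' 40
python3 - <<'E'
from h import *
ob()
E
```

```text
t: 3.2
position: [0.5518, -0.2891, 0.0923]
tcp_rot: [3.14, -0.002, -0.09]
force: [-0.6, -0.6, 6.2]
width: 0.0492
3.2 [ 0.5518 -0.2891  0.0923] [ 3.1398 -0.0017 -0.0903] [-0.598  -0.6104  6.2002] 0.049164650110810754
```

Gripped at 49 mm. Lift straight up.

```bash
python3 -m crank '[1,-0.1,0,-0.5,0,0,0,1,-0.3,0,-1.5,0,0,0,1,-0.5,0,-3,0,0,0,1,-0.7,0,-4.5,0,0,0,1,-1,0,-6,0,0,0,1,-1,0,-6,0,0,0,1,-1,0,-6,0,0,0]' 40
python3 - <<'E'
from h import *
ob()
im,d=grab_frame("side");cv2.imwrite("pics/s2.png",im)
delta(([.531,.0146,.15],-.09),([.531,.0146,.15],0))
E
```

```text
t: 3.9
position: [0.5417, -0.2879, 0.1518]
tcp_rot: [3.14, -0.001, -0.09]
force: [0.3, -0.2, -3.8]
width: 0.0489
3.9 [ 0.5417 -0.2879  0.1518] [ 3.1403 -0.0013 -0.0903] [ 0.2804 -0.1611 -3.7879] 0.04886846135379827
target [0.531, 0.0146, 0.15] -0.09 shift cm [ -3.7612 -30.0173   0.0763] turn [ 0.0008 -0.     -0.0002]
target [0.531, 0.0146, 0.15] 0 shift cm [ -3.7612 -30.0173   0.0763] turn [ 0.0008  0.     -0.0902]
```

View pics/s2.png

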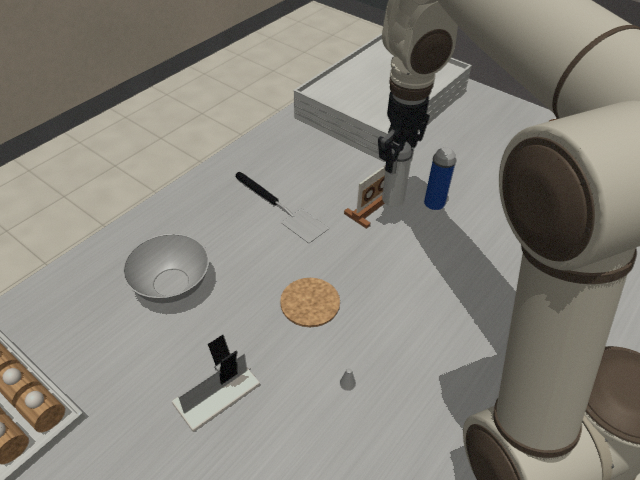

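The side view shows the dredger at (397,185) lifted and upright in the gripper, with the card clear. Carry it to the mat.

```bash
python3 -m crank '[1,-0.3,-1.5,0,0,0,0,1,-0.6,-4,0,0,0,0,1,-0.9,-7,0,0,0,0,1,-1.3,-10,0,0,0,0,1,-1.7,-13,0,0,0,0,1,-2.1,-16,0,0,0,0,1,-2.5,-19,0,0,0,0,1,-2.9,-22,0,0,0,0,1,-3.2,-25,0,0,0,0,1,-3.5,-27.5,0,0,0,0,1,-3.7,-29.2,0,0,0,0,1,-3.8,-30,0,0,0,0,1,-3.8,-30,0,0,0,0,1,-3.8,-30,2,0,0,0,1,-3.8,-30,3.5,0,0,0,1,-3.8,-30,4.4,0,0,0,1,-3.8,-30,4.4,0,0,0,1,-3.8,-30,4.4,0,0,0]' 40
python3 - <<'E'
from h import *
ob()
im,d=grab_frame("side");cv2.imwrite("pics/s3.png",im);P=cloud("side",d).reshape(-1,3)
a=P[(np.hypot(P[:,0]-.53,P[:,1]-.0146)<.028)];print(np.sort(a[:,2])[:400:20])
E
```

```text
t: 5.75
position: [0.5293, -0.0173, 0.1072]
tcp_rot: [-3.119, 0.0, -0.044]
force: [0.8, 0.0, -3.6]
width: 0.0493
5.75 [ 0.5293 -0.0173  0.1072] [-3.119   0.0004 -0.0438] [ 0.7783  0.0395 -3.6335] 0.049275592971039325
[0.0035 0.005  0.0056 0.0061 0.0064 0.0067 0.0069 0.0073 0.0075 0.0077
 0.0078 0.0081 0.0083 0.0086 0.0088 0.009  0.0094 0.0097 0.0101 0.0107]
```

View pics/s3.png

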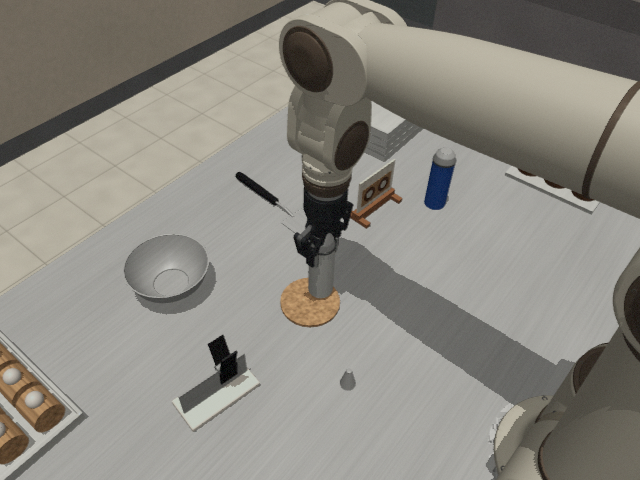

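The move lagged by about 3 cm in y, so the dredger hangs at (321,270) near the mat's edge, still above it. Correct from here.

Run:
```python
from h import *
ob();print(get_obs()["joint_pos"],get_obs()["dq"])
delta(([.531,.0146,.112],-.044),([.531,.0146,.1],-.044))
```

```text
5.8 [ 0.5295 -0.0172  0.1076] [-3.119  -0.0004 -0.0436] [ 0.4466 -0.1335 -3.12  ] 0.04935622488993415
[-0.0446  0.027  -0.1255  1.4179  0.0226  3.1406] [ 0.0007 -0.0044  0.0063 -0.0012  0.0002  0.0001]
target [0.531, 0.0146, 0.112] -0.044 shift cm [ 0.0077 -3.1925 -0.3686] turn [-0.0226 -0.0004  0.0004]
target [0.531, 0.0146, 0.1] -0.044 shift cm [ 0.0072 -3.1654  0.8311] turn [-0.0226 -0.0004  0.0004]
```

Joint 6 is at its limit, so the yaw must be turned positive here. That does no harm because the dredger is round.

```bash
python3 -m crank '[1,0,0,-0.5,-0.02,0,-0.1,1,0,-0.8,-0.5,-0.023,0,-0.2,1,0,-1.8,-0.5,-0.023,0,-0.29,1,0,-2.6,-0.4,-0.023,0,-0.29,1,0,-3.2,-0.4,-0.023,0,-0.29,1,0,-3.2,-0.4,-0.023,0,-0.29,1,0,-3.2,-0.4,-0.023,0,-0.29,1,0,-3.2,-0.4,-0.023,0,-0.29]' 40
python3 - <<'E'
from h import *
ob()
delta(([.531,.0146,.1],.246))
im,d=grab_frame("side");cv2.imwrite("pics/s4.png",im)
E
```

```text
t: 6.6
position: [0.5306, 0.0146, 0.1117]
tcp_rot: [3.141, -0.003, 0.246]
force: [-0.1, 0.9, -4.0]
width: 0.049
6.6 [0.5306 0.0146 0.1117] [ 3.1406 -0.0029  0.2457] [-0.095   0.8987 -3.9721] 0.048960551583105215
target [0.531, 0.0146, 0.1] 0.246 shift cm [0.0321 0.0065 1.1744] turn [ 0.001  -0.0029 -0.0003]
```

View pics/s4.png

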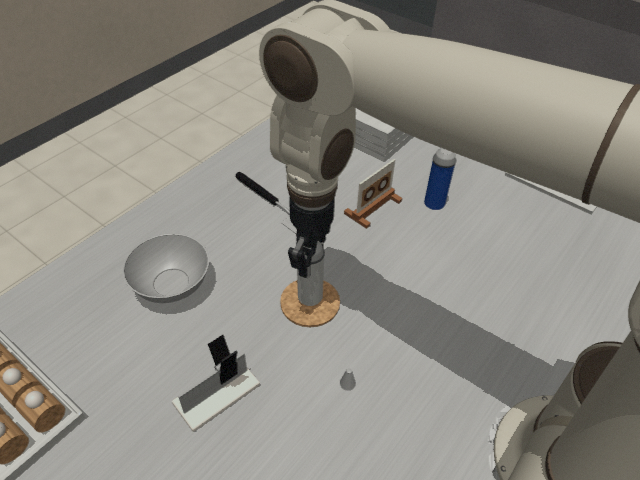

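The dredger is now centred over the mat at (311,285). Lower it about 1.1 cm and watch the force.

```bash
python3 -m crank '[1,0,0,0.4,0,0,0,1,0,0,0.8,0,0,0,1,0,0,1,0,0,0,1,0,0,1.1,0,0,0,1,0,0,1.1,0,0,0]' 40
```

```text
t: 7.15
position: [0.5306, 0.0148, 0.1006]
tcp_rot: [3.141, -0.003, 0.247]
force: [0.9, -0.1, -3.7]
width: 0.0491
```

```bash
python3 -m crank '[1,0,0,0.1,0,0,0,1,0,0,0.15,0,0,0,1,0,0,0.15,0,0,0]' 40
```

```text
t: 7.45
position: [0.5311, 0.0149, 0.1002]
tcp_rot: [3.14, -0.004, 0.247]
force: [-0.9, -1.0, 4.8]
width: 0.0494
```

Contact: the force went from −3.7 to +4.8 N. Open and retreat up.

```bash
python3 -m crank '[0.2,0,0,-0.05,0,0,0,-0.3,0,0,-0.05,0,0,0,-1,0,0,-0.05,0,0,0,-1,0,0,-0.05,0,0,0,-1,0,0,-0.05,0,0,0,-1,0,0,-0.05,0,0,0,-1,0,0,-1,0,0,0,-1,0,0,-2.5,0,0,0,-1,0,0,-5,0,0,0,-1,0,0,-8,0,0,0,-1,0,0,-11,0,0,0,-1,0,0,-13,0,0,0,-1,0,0,-13,0,0,0]' 40
python3 - <<'E'
from h import *
ob()
im,d=grab_frame("side");cv2.imwrite("pics/s5.png",im);P=cloud("side",d).reshape(-1,3)
a=P[(np.hypot(P[:,0]-.531,P[:,1]-.0146)<.04)&(P[:,2]<.17)&(P[:,2]>.14)];print((a.min(0)+a.max(0))/2,a[:,2].max())
delta(([.5232,.2485,.23],-.192+np.pi),([.5232,.2485,.23],-.192))
E
```

```text
t: 8.75
position: [0.5314, 0.0149, 0.2338]
tcp_rot: [3.139, -0.009, 0.247]
force: [0.3, 0.0, -0.3]
width: 0.0852
8.75 [0.5314 0.0149 0.2338] [ 3.1394 -0.0088  0.2466] [ 0.3322  0.0045 -0.344 ] 0.08520831716531926
[0.5295 0.0165 0.1527] 0.16542244170589337
target [0.5232, 0.2485, 0.23] 2.949592653589793 shift cm [  4.9444 -22.8451   0.1676] turn [ 0.0094  0.0004 -2.7029]
target [0.5232, 0.2485, 0.23] -0.192 shift cm [  4.9444 -22.8451   0.1676] turn [ 0.0003 -0.0069  0.4387]
```

View pics/s5.png

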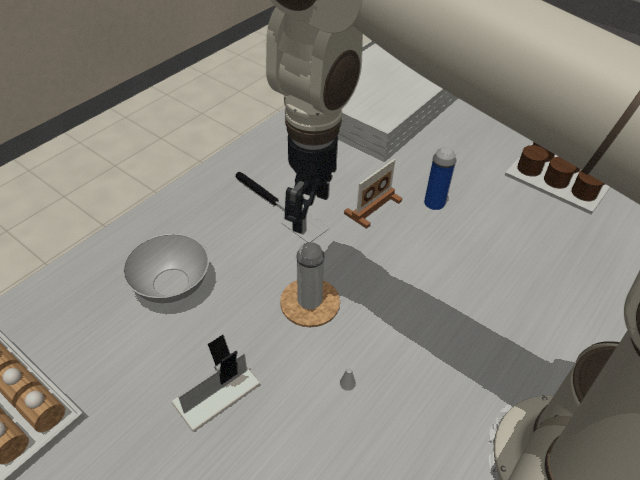

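The dredger stands upright in the middle of the mat at (311,280). Next, go above the clip while turning the wrist to the other branch, by −2.70 about tool z.

```bash
python3 -m crank '[-1,0.3,-1.2,0,0,0,-0.14,-1,0.6,-2.4,0,0,0,-0.28,-1,0.9,-3.6,0,0,0,-0.42,-1,1.2,-4.8,0,0,0,-0.56,-1,1.5,-6,0,0,0,-0.7,-1,1.8,-7.2,0,0,0,-0.84,-1,2.1,-8.4,0,0,0,-0.98,-1,2.4,-9.6,0,0,0,-1.12,-1,2.7,-11,0,0,0,-1.26,-1,3,-12.4,0,0,0,-1.4,-1,3.3,-14,0,0,0,-1.54,-1,3.6,-15.5,0,0,0,-1.68,-1,3.9,-17,0,0,0,-1.82,-1,4.2,-18.5,0,0,0,-1.96,-1,4.5,-20,0.1,0,0,-2.1,-1,4.7,-21,0.1,0,0,-2.24,-1,4.9,-22,0.1,0,0,-2.38,-1,4.94,-22.8,0.1,0.005,0,-2.52,-1,4.94,-22.8,0.17,0.009,0,-2.66,-1,4.94,-22.8,0.17,0.009,0,-2.703]' 40
python3 - <<'E'
from h import *
ob();print(get_obs()["joint_pos"])
delta(([.5232,.2485,.23],-.192+np.pi))
o=get_obs();im,d=grab_frame("wrist");cv2.imwrite("pics/w6.png",im);np.save("pics/w6.npy",d);np.save("pics/w6T.npy",Tt(o))
E
```

```text
t: 10.8
position: [0.5221, 0.2482, 0.2266]
tcp_rot: [-3.14, -0.005, 2.955]
force: [-0.1, 0.4, 0.1]
width: 0.0855
10.8 [0.5221 0.2482 0.2266] [-3.1397 -0.0047  2.9553] [-0.1187  0.3826  0.067 ] 0.08549598408721928
[0.4432 0.1591 0.2462 1.6628 0.0012 0.6294]
target [0.5232, 0.2485, 0.23] 2.949592653589793 shift cm [-0.0968  0.0467 -0.344 ] turn [-0.002  -0.0047  0.0058]
```

View pics/w6.png

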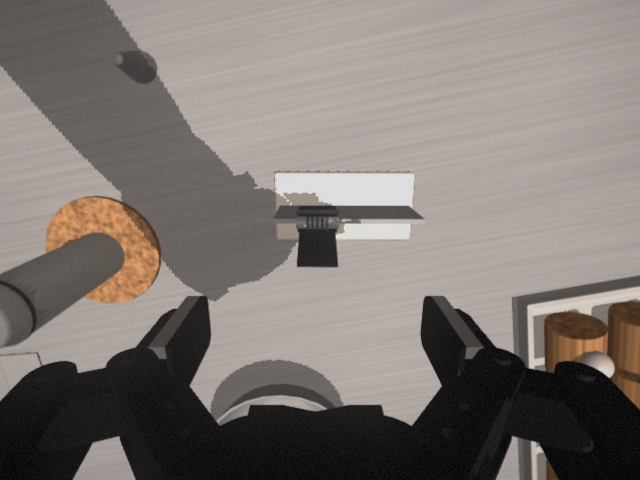

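The wrist view shows the clip at (317,235) on the rail, with its tails moving along image rows while the fingers open along columns. The yaw is therefore off by 90°, and I need yaw ≈ 1.379. I refine the clip centre from this view and turn.

Run:
```python
from h import *
P=cloud("wrist",np.load("pics/w6.npy"),np.load("pics/w6T.npy")).reshape(-1,3)
a=P[(np.hypot(P[:,0]-.523,P[:,1]-.2485)<.05)&(P[:,2]>.075)&(P[:,2]<.15)]
c,s=np.cos(-.192),np.sin(-.192)
q=np.c_[(a[:,:2]-[.523,.2485])@[c,s],(a[:,:2]-[.523,.2485])@[-s,c],a[:,2]]
for z in np.arange(.075,.13,.008):
    b=q[(q[:,2]>z)&(q[:,2]<z+.008)]
    if len(b)>3: print(round(z,3),len(b),b.min(0),b.max(0))
for n in("top","side"):
    P=cloud(n,np.load(f"pics/{n}0.npy")).reshape(-1,3)
    a=P[(np.hypot(P[:,0]-.523,P[:,1]-.2485)<.05)&(P[:,2]>.09)&(P[:,2]<.15)]
    q=np.c_[(a[:,:2]-[.523,.2485])@[c,s],(a[:,:2]-[.523,.2485])@[-s,c],a[:,2]]
    print(n,q.min(0),q.max(0),np.percentile(q[:,2],[95,98]))
    for z in (.112,.117):
        b=q[(q[:,2]>z)&(q[:,2]<z+.006)]; print(b.min(0),b.max(0))
delta(([.5232,.2485,.226],1.379))
```

```text
0.075 640 [-0.0061 -0.0176  0.0752] [0.0087 0.0177 0.083 ]
0.083 243 [-0.0068 -0.0148  0.083 ] [0.0113 0.015  0.091 ]
0.091 202 [ 0.0094 -0.0145  0.091 ] [0.0132 0.0147 0.0989]
0.099 266 [-0.0123 -0.0148  0.099 ] [0.0155 0.0151 0.107 ]
0.107 234 [ 0.0143 -0.0146  0.107 ] [0.0182 0.0152 0.1149]
0.115 315 [-0.0198 -0.0148  0.1151] [0.0224 0.0151 0.123 ]
0.123 329 [-0.0202 -0.0146  0.123 ] [0.0222 0.0147 0.1261]
top [-0.021  -0.0155  0.0905] [0.0218 0.0162 0.1265] [0.1238 0.1248]
[-0.0181 -0.0149  0.1121] [0.0202 0.0147 0.1179]
[-0.021  -0.0149  0.1171] [0.0218 0.0156 0.1229]
side [-0.0221 -0.0152  0.09  ] [0.0233 0.0154 0.1267] [0.1235 0.1246]
[-0.0192 -0.0149  0.112 ] [0.0199 0.0152 0.1179]
[-0.0221 -0.0149  0.117 ] [0.0233 0.0152 0.123 ]
target [0.5232, 0.2485, 0.226] 1.379 shift cm [-0.091   0.0589  0.0678] turn [-0.005  -0.0021  1.5759]
```

```bash
python3 -m crank '[-1,0,0,0,0,0,0.14,-1,0,0,0,0,0,0.28,-1,0,0,0,0,0,0.42,-1,-0.1,0,0,0,0,0.56,-1,-0.1,0,0,0,0,0.7,-1,-0.18,0.05,0,0,0,0.84,-1,-0.18,0.05,0,0,0,0.98,-1,-0.18,0.05,0,0,0,1.12,-1,-0.18,0.05,0,0,0,1.26,-1,-0.18,0.05,0,0,0,1.4,-1,-0.18,0.05,0,-0.005,-0.002,1.5,-1,-0.18,0.05,0,-0.005,-0.002,1.576,-1,-0.18,0.05,0,-0.005,-0.002,1.576,-1,-0.18,0.05,0,-0.005,-0.002,1.576]' 40
python3 - <<'E'
from h import *
ob();print(get_obs()["joint_pos"])
delta(([.524,.2483,.09],1.379))
o=get_obs();im,d=grab_frame("wrist");cv2.imwrite("pics/w7.png",im)
E
```

```text
t: 12.25
position: [0.5243, 0.2481, 0.2271]
tcp_rot: [3.141, -0.001, 1.375]
force: [-0.3, -0.7, -0.1]
width: 0.0855
12.25 [0.5243 0.2481 0.2271] [ 3.1409 -0.0005  1.3752] [-0.3122 -0.6625 -0.1093] 0.08545696432608678
[0.4419 0.1578 0.2458 1.6579 0.     2.2083]
target [0.524, 0.2483, 0.09] 1.379 shift cm [ 0.0099 -0.0408 13.7128] turn [ 0.0007 -0.0005 -0.0038]
```

View pics/w7.png

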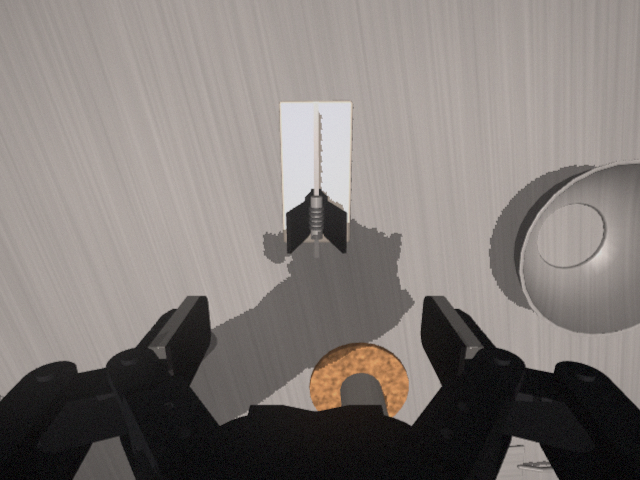

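The tails are centred between the fingers at (317,230) and spread along the closing direction. Descend, then squeeze in steps while watching force.

```bash
python3 -m crank '[-1,0,0,2.5,0,0,0,-1,0,0,5,0,0,0,-1,0,0,7.5,0,0,0,-1,0,0,10,0,0,0,-1,0,-0.04,12,0,0,0,-1,0,-0.04,13,0,0,0,-1,0,-0.04,13.6,0,0,0,-1,0,-0.04,13.6,0,0,0,-0.3,0,-0.04,13.6,0,0,0,-0.1,0,-0.04,13.6,0,0,0,-0.1,0,-0.04,13.6,0,0,0,-0.1,0,-0.04,13.6,0,0,0]' 40; python3 -m crank '[0.1,0,0,0,0,0,0,0.1,0,0,0,0,0,0]'
python3 - <<'E'
from h import *
ob();o=get_obs();im,d=grab_frame("wrist");cv2.imwrite("pics/w8.png",im)
E
```

```text
t: 13.5
position: [0.5244, 0.2484, 0.0919]
tcp_rot: [3.14, -0.001, 1.374]
force: [-0.1, -0.2, 0.2]
width: 0.0472
t: 13.7
position: [0.5245, 0.2485, 0.0922]
tcp_rot: [3.14, -0.002, 1.374]
force: [-0.4, -0.0, 4.3]
width: 0.0384
13.7 [0.5245 0.2485 0.0922] [ 3.1396 -0.0015  1.3736] [-0.3992 -0.0008  4.3226] 0.03843968573223972
```

View pics/w8.png

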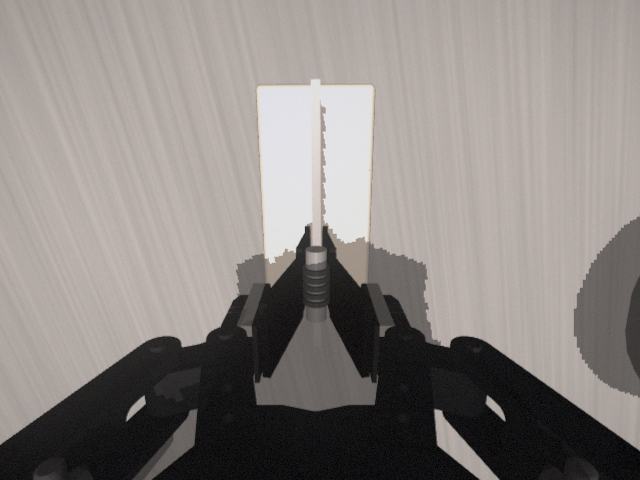

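The pads touch both tails symmetrically (at columns 260 and 378). There is a slight downward push of 4 N, so I keep closing while rising a little.

```bash
python3 -m crank '[0.25,0,0,-0.1,0,0,0,0.25,0,0,-0.1,0,0,0]' 40; python3 -m crank '[0.4,0,0,-0.1,0,0,0,0.4,0,0,-0.1,0,0,0]';python3 -m crank '[0.55,0,0,-0.05,0,0,0,0.55,0,0,-0.05,0,0,0]'; python3 -m crank '[1,0,0,-0.05,0,0,0,1,0,0,-0.05,0,0,0,1,0,0,-0.05,0,0,0]'
python3 - <<'E'
from h import *
ob();o=get_obs();im,d=grab_frame("wrist");cv2.imwrite("pics/w9.png",im)
im,d=grab_frame("side");cv2.imwrite("pics/s9.png",cv2.resize(im[250:450,120:320],(600,600)))
E
```

```text
t: 13.95
position: [0.5244, 0.2484, 0.0929]
tcp_rot: [3.14, -0.001, 1.374]
force: [-0.1, 0.3, 6.2]
width: 0.032
t: 14.15
position: [0.5243, 0.2484, 0.0936]
tcp_rot: [3.14, -0.001, 1.374]
force: [0.0, 0.1, 5.0]
width: 0.0255
t: 14.35
position: [0.5243, 0.2484, 0.0942]
tcp_rot: [3.14, -0.001, 1.374]
force: [-0.6, 0.5, 5.9]
width: 0.0195
t: 14.65
position: [0.5245, 0.2484, 0.0948]
tcp_rot: [3.14, -0.001, 1.374]
force: [1.0, -0.5, 6.2]
width: 0.0137
14.65 [0.5245 0.2484 0.0948] [ 3.1397 -0.0014  1.3736] [ 1.0305 -0.5229  6.1993] 0.013701811910713306
```

View pics/w9.png

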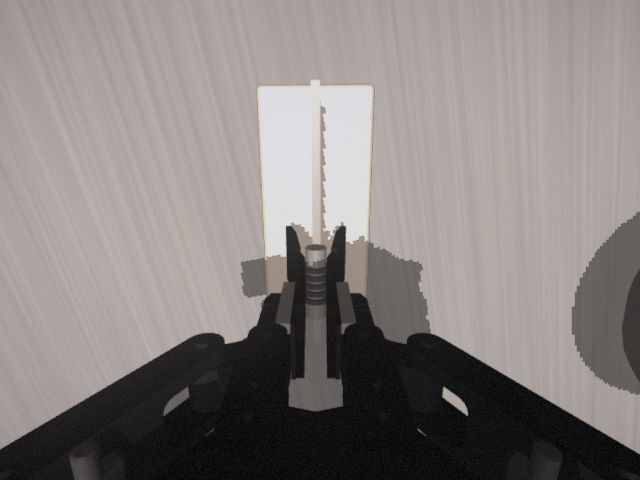

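View pics/s9.png

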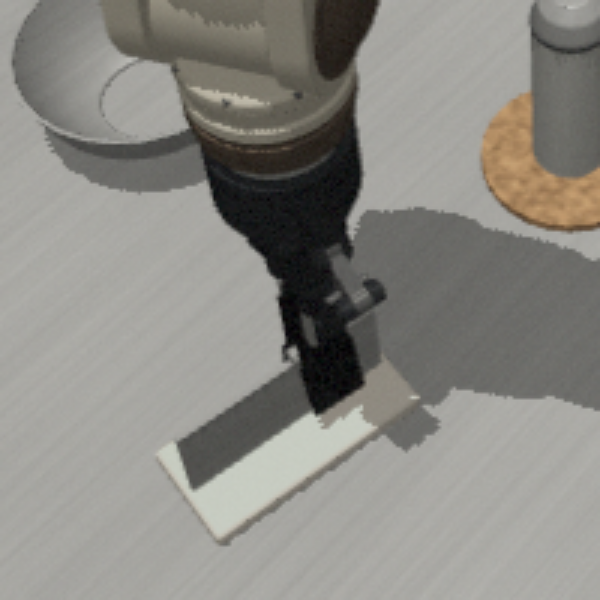

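The clip is fully open (tails parallel, 14 mm) and held, with the jaws gaping beside the strip at (290,240) and (342,240). Lift straight up.

```bash
python3 -m crank '[1,0,0,-0.3,0,0,0,1,0,0,-1,0,0,0,1,0,0,-2,0,0,0,1,0,0,-3.5,0,0,0,1,0,0,-5.5,0,0,0,1,0,0,-8,0,0,0,1,0,0,-10.5,0,0,0,1,0,0,-13,0,0,0,1,0,0,-15,0,0,0,1,0,0,-15,0,0,0,1,0,0,-15,0,0,0]' 60
python3 - <<'E'
from h import *
ob();o=get_obs();im,d=grab_frame("wrist");cv2.imwrite("pics/w10.png",im);np.save("pics/w10.npy",d);np.save("pics/w10T.npy",Tt(o))
im,d=grab_frame("side");cv2.imwrite("pics/s10.png",im);np.save("pics/s10.npy",d)
delta(([.591,-.2925,.245],np.pi/2-.09))
E
```

```text
t: 15.85
position: [0.5241, 0.2483, 0.2448]
tcp_rot: [3.14, -0.001, 1.374]
force: [-0.5, 0.5, -0.9]
width: 0.013
15.85 [0.5241 0.2483 0.2448] [ 3.1398 -0.0014  1.3736] [-0.528   0.4797 -0.8543] 0.012967144489973277
target [0.591, -0.2925, 0.245] 1.4807963267948965 shift cm [-51.6992  17.1914  -0.1652] turn [-0.0001 -0.     -0.1071]
```

View pics/w10.png

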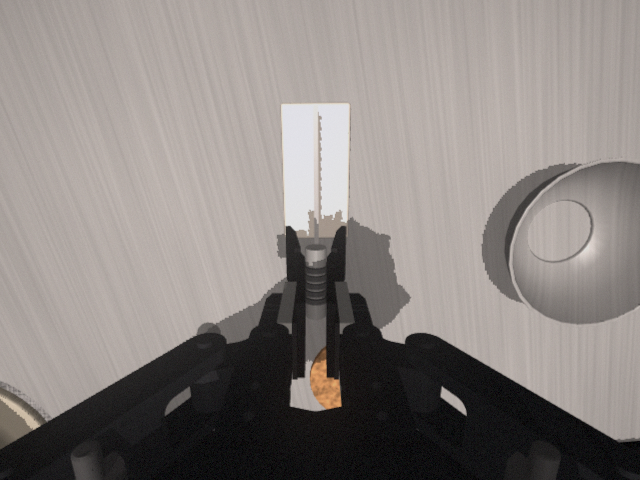

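View pics/s10.png

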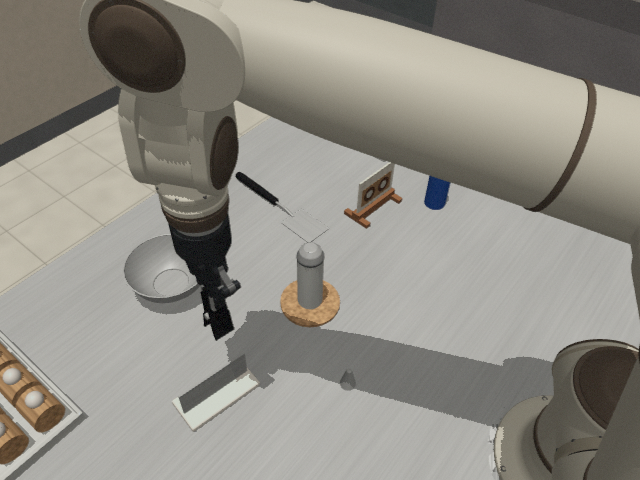

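The clip is off the rail and open in the gripper, at (217,318) in the side view. Next, work out the clip geometry in the tool frame.

Run:
```python
from h import *
T=np.load("pics/w10T.npy");Ti=np.linalg.inv(T)
for n in("wrist","side"):
    P=cloud(n,np.load("pics/w10.npy" if n=="wrist" else "pics/s10.npy"),T).reshape(-1,3)
    P=P[~np.isnan(P[:,0])]
    q=P@Ti[:3,:3].T+Ti[:3,3]
    m=(np.abs(q[:,0])<.03)&(np.abs(q[:,1])<.025)&(q[:,2]>-.03)&(q[:,2]<.085); q=q[m]*1000
    print(n,len(q))
    for z in range(-24,80,6):
        b=q[(q[:,2]>z)&(q[:,2]<z+6)]
        if len(b)>3: print(z,len(b),b.min(0).round(1),b.max(0).round(1),np.median(b,0).round(1))
```

```text
wrist 5319
-24 555 [  5.3 -20.9 -24. ] [ 15.4  19.1 -18. ] [ 10.1  -5.2 -21.1]
-18 521 [-15.4 -20.9 -18. ] [ 15.7  18.9 -12. ] [ 10.   -5.2 -15.1]
-12 367 [-12.4 -20.6 -12. ] [15.3 18.7 -6. ] [10.2 -5.4 -9.5]
-6 128 [-15.4 -13.7  -6. ] [15.2 11.8 -0. ] [14.4 -5.5 -4. ]
0 96 [-13.8  -8.6   0. ] [15.2  6.8  6. ] [14.6 -5.6  3.1]
6 146 [-11.5  -8.7   6. ] [15.   7.1 12. ] [ 7.7 -1.2 11.3]
12 1561 [-18.8 -10.8  12. ] [18.   8.9 18. ] [ 3.3 -0.7 14.3]
18 294 [-18.3 -11.7  18. ] [18.1  9.9 24. ] [14.8 -0.7 20.3]
24 101 [ -2.8 -12.5  24.1] [16.9 10.8 30. ] [14.5  7.7 27.6]
30 103 [ -6.3 -13.3  30.1] [17.1 11.6 35.8] [ 13.2 -10.4  32.6]
36 106 [ -9.3 -14.2  36.1] [16.9 12.4 42. ] [10.4  9.4 38.7]
42 99 [-12.5 -15.   42. ] [17.  13.2 48. ] [  7.7 -11.6  44.9]
48 234 [-15.2 -16.8  48. ] [17. 15. 54.] [  3.6 -13.3  51.2]
54 264 [-17.3 -18.5  54. ] [16.9 16.8 60. ] [ 3.  12.9 56.8]
60 64 [-17.8 -18.8  60. ] [16.7 17.2 63. ] [  3.2 -15.7  60.9]
side 945
-24 66 [ -7.3 -22.8 -24. ] [ 15.3   4.8 -18.1] [  9. -11. -21.]
-18 49 [ -6.2 -23.  -18. ] [ 14.8   4.6 -12. ] [  6.6 -17.2 -14.7]
-12 48 [ -7.8 -21.5 -11.9] [14.7  6.6 -6. ] [  9.9 -13.7  -9.5]
-6 32 [-14.7 -18.9  -6. ] [14.8  4.8 -0.1] [10.5 -9.  -3.6]
0 25 [-15.4 -14.2   0.1] [15.1  6.6  6. ] [12.5 -7.9  3.2]
6 42 [-15.1 -11.7   6. ] [15.   5.3 11.9] [ 7.4 -9.   9.3]
12 75 [-14.6 -12.8  12.1] [18.1  6.1 17.9] [ 5.8 -9.1 15.1]
18 95 [-18.8 -12.8  18.1] [18.3  8.2 24. ] [  4.1 -10.3  20.8]
24 69 [-17.2 -14.1  24.1] [17.1  8.6 29.7] [  1.1 -12.2  26.9]
30 62 [-17.  -15.4  30.1] [16.8 10.8 36. ] [  1.8 -12.6  32.9]
36 67 [-17.6 -16.2  36.2] [16.4  9.1 41.9] [  0.3 -13.6  39.3]
42 69 [-16.7 -17.1  42.2] [17.  10.7 47.9] [  5.7 -14.3  45. ]
48 76 [-17.2 -18.8  48. ] [16.5 11.8 53.9] [  1.8 -15.7  51.3]
54 70 [-16.6 -19.5  54. ] [16.8 14.  59.8] [  4.7 -16.8  57.4]
60 51 [-16.8 -20.1  60. ] [16.3 14.7 64.7] [  0.3 -18.1  61.6]
```

Jaw tips lie 63 mm ahead of the TCP and the clip centre is about −1 mm in tool y. Carry it high, passing over the dredger with margin.

```bash
python3 -m crank '[1,-1,0.3,-1.5,0,0,0,1,-3.5,1.1,-3,0,0,0,1,-6.5,2.2,-3.5,0,0,-0.02,1,-9.5,3.2,-3.5,0,0,-0.03,1,-12.5,4.2,-3.5,0,0,-0.04,1,-15.5,5.2,-3.5,0,0,-0.05,1,-18.5,6.2,-3.5,0,0,-0.06,1,-21.5,7.2,-3.5,0,0,-0.07,1,-24.5,8.2,-3.5,0,0,-0.08,1,-27.5,9.2,-3.5,0,0,-0.09,1,-30.5,10.2,-3.5,0,0,-0.1,1,-33.5,11.2,-3.5,0,0,-0.107,1,-36.5,12.2,-3.5,0,0,-0.107,1,-39.5,13.2,-3.5,0,0,-0.107,1,-42.5,14.2,-3.5,0,0,-0.107,1,-45.5,15.2,-3.5,0,0,-0.107,1,-48.5,16.2,-3.5,0,0,-0.107,1,-50.5,16.9,-3.5,0,0,-0.107,1,-51.7,17.3,-3.5,0,0,-0.107,1,-51.7,17.3,-3.5,0,0,-0.107]' 60
python3 - <<'E'
from h import *
ob();print(get_obs()["joint_pos"])
delta(([.592,-.2926,.255],np.pi/2-.09),([.592,-.2926,.153],np.pi/2-.09))
E
```

```text
t: 17.95
position: [0.5919, -0.2942, 0.2788]
tcp_rot: [3.141, -0.001, 1.479]
force: [0.5, 0.5, -0.9]
width: 0.0124
17.95 [ 0.5919 -0.2942  0.2788] [ 3.1413 -0.0009  1.4788] [ 0.453   0.4976 -0.9279] 0.012393107118092812
[-0.4617  0.4089  0.6574  1.8194  0.001   1.2011]
target [0.592, -0.2926, 0.255] 1.4807963267948965 shift cm [ 0.156  -0.0056  2.3788] turn [ 0.0003 -0.0009 -0.002 ]
target [0.592, -0.2926, 0.153] 1.4807963267948965 shift cm [ 0.1466 -0.0087 12.5788] turn [ 0.0003 -0.0009 -0.002 ]
```

```bash
python3 -m crank '[1,0.1,0,1.5,0,0,0,1,0.15,0,3,0,0,0,1,0.15,0,5,0,0,0,1,0.15,0,6.5,0,0,0,1,0.15,0,7.5,0,0,0,1,0.15,0,8,0,0,0,1,0.15,0,8,0,0,0,1,0.15,0,8,0,0,0]' 40
python3 - <<'E'
from h import *
ob();o=get_obs();T=Tt(o);im,d=grab_frame("wrist");cv2.imwrite("pics/w11.png",im)
PW=cloud("wrist",d,T).reshape(-1,3)
Ti=np.linalg.inv(T)
ims,ds=grab_frame("side");cv2.imwrite("pics/s11.png",ims);PS=cloud("side",ds).reshape(-1,3)
imt,dt=grab_frame("top");PTo=cloud("top",dt).reshape(-1,3);cv2.imwrite("pics/t11.png",imt)
for n,P in(("w",PW),("s",PS),("t",PTo)):
    q=(P@Ti[:3,:3].T+Ti[:3,3])*1000
    c=q[(P[:,2]>.1)&(P[:,2]<.114)&(abs(q[:,0])<75)&(abs(q[:,1])<30)]
    if len(c)>20:
        vx,vy,x,y=cv2.fitLine(c[:,:2].astype(np.float32),cv2.DIST_HUBER,0,.1,.01).ravel()
        print(n,"card",len(c),c.min(0),c.max(0),"slope",vy/vx,"y at x0",y-x*vy/vx)
    b=q[(q[:,2]>53)&(q[:,2]<66)&(abs(q[:,0])<25)&(abs(q[:,1])<25)]
    if len(b)>5: print(n,"jaws",len(b),b.min(0),b.max(0))
E
```

```text
t: 18.75
position: [0.5927, -0.291, 0.2001]
tcp_rot: [3.139, -0.0, 1.481]
force: [0.0, -0.1, -0.8]
width: 0.0127
18.75 [ 0.5927 -0.291   0.2001] [ 3.1394 -0.0004  1.4808] [ 0.0301 -0.1174 -0.8394] 0.012670304529844283
w card 560 [-63.6162  -1.3404  87.0974] [ 56.3936   2.0748 100.0026] slope 0.0019296493 y at x0 0.2943807
w jaws 371 [-17.4555 -18.9465  53.0089] [16.9477 17.1027 62.5341]
s card 168 [-64.5805  -5.3258  87.1504] [ 58.6728   2.4466 100.0865] slope 0.008299076 y at x0 -2.321719
s jaws 75 [-17.6431 -21.3481  53.185 ] [18.0362 16.1366 64.7455]
t card 89 [-1.4145 -3.0548 87.1606] [ 57.8082   1.8574 100.0662] slope -0.013009267 y at x0 -0.6547879
t jaws 56 [-17.2824 -19.9026  53.2346] [17.3119 16.0511 64.8988]
```

View pics/w11.png

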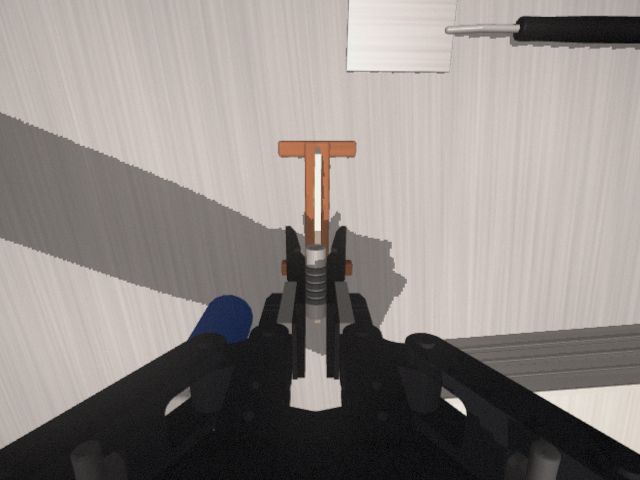

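View pics/s11.png

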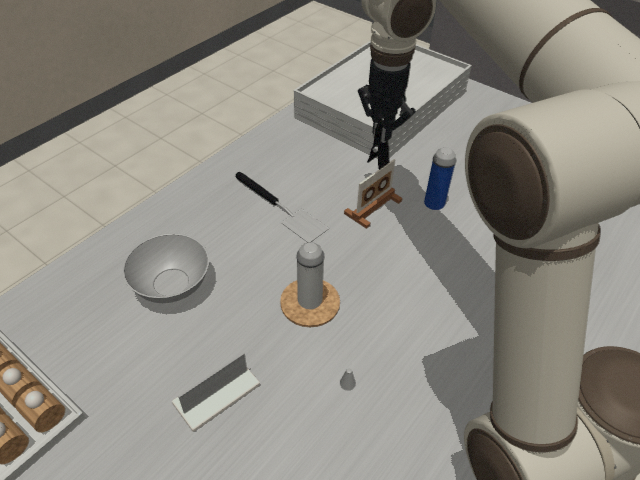

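The wrist view shows the card edge at column 318 centred between the jaw tips (290 and 345). The remaining offset is about +1 mm in y and −3 mm in x in the tool frame. Correct it first, then descend slowly.

```bash
python3 -m crank '[1,-0.15,0.05,0,0,0,0,1,-0.3,0.09,0,0,0,0,1,-0.3,0.09,0,0,0,0,1,-0.3,0.09,0.7,0,0,0,1,-0.3,0.09,1.4,0,0,0,1,-0.3,0.09,2.1,0,0,0,1,-0.3,0.09,2.8,0,0,0,1,-0.3,0.09,3.5,0,0,0,1,-0.3,0.09,4.2,0,0,0,1,-0.3,0.09,4.7,0,0,0,1,-0.3,0.09,4.7,0,0,0,1,-0.3,0.09,4.7,0,0,0]' 40
cat > chk.py <<'E'
from h import *
import sys
k=sys.argv[1]
ob();o=get_obs();T=Tt(o);im,d=grab_frame("wrist");cv2.imwrite(f"pics/w{k}.png",im)
PW=cloud("wrist",d,T).reshape(-1,3)
Ti=np.linalg.inv(T)
ims,ds=grab_frame("side");cv2.imwrite(f"pics/s{k}.png",ims);PS=cloud("side",ds).reshape(-1,3)
imt,dt=grab_frame("top");PTo=cloud("top",dt).reshape(-1,3)
for n,P in(("w",PW),("s",PS),("t",PTo)):
    q=(P@Ti[:3,:3].T+Ti[:3,3])*1000
    c=q[(P[:,2]>.1)&(P[:,2]<.114)&(abs(q[:,0])<75)&(abs(q[:,0])>20)&(abs(q[:,1])<10)]
    if len(c)>20:
        vx,vy,x,y=cv2.fitLine(c[:,:2].astype(np.float32),cv2.DIST_HUBER,0,.1,.01).ravel()
        print(n,"card",len(c),c.min(0),c.max(0),"slope",vy/vx,"y at x0",y-x*vy/vx)
    b=q[(q[:,2]>53)&(q[:,2]<66)&(abs(q[:,0])<19)&(abs(q[:,1])<25)]
    if len(b)>5: print(n,"jaws",len(b),b.min(0),b.max(0))
cv2.imwrite(f"pics/sc{k}.png",cv2.resize(ims[90:240,310:460],(600,600)))
E
python3 chk.py 12
```

```text
t: 20.1
position: [0.5932, -0.2941, 0.1523]
tcp_rot: [3.14, -0.001, 1.481]
force: [0.2, 0.2, -0.0]
width: 0.0126
20.1 [ 0.5932 -0.2941  0.1523] [ 3.1403 -0.0007  1.4806] [ 0.2146  0.173  -0.0178] 0.012609494609996198
w card 808 [-60.5866  -1.872   39.0665] [59.5924  1.7859 50.3445] slope -0.0014179987 y at x0 -0.17151114
w jaws 377 [-17.5897 -18.8955  53.0209] [16.9905 17.125  65.9134]
s card 101 [-59.5984  -5.2551  38.6394] [61.8626  2.0946 52.2839] slope 0.0051613525 y at x0 -2.8362935
s jaws 77 [-15.869  -20.7579  53.1425] [17.4539 14.7185 65.8562]
t card 64 [20.5184 -3.6746 39.3494] [60.5663  0.9793 52.1928] slope 0.012799575 y at x0 -2.67645
t jaws 54 [-15.4578 -19.6673  53.1641] [17.5009 16.0512 65.1982]
```

```bash
python3 -c "
import cv2,numpy as np
a=cv2.resize(cv2.imread('pics/w12.png')[100:420,180:460],(400,457));b=cv2.resize(cv2.imread('pics/sc12.png'),(400,457));cv2.imwrite('pics/pair12.png',np.hstack([a,b]))"
```

```text
(no output)
```

View pics/pair12.png

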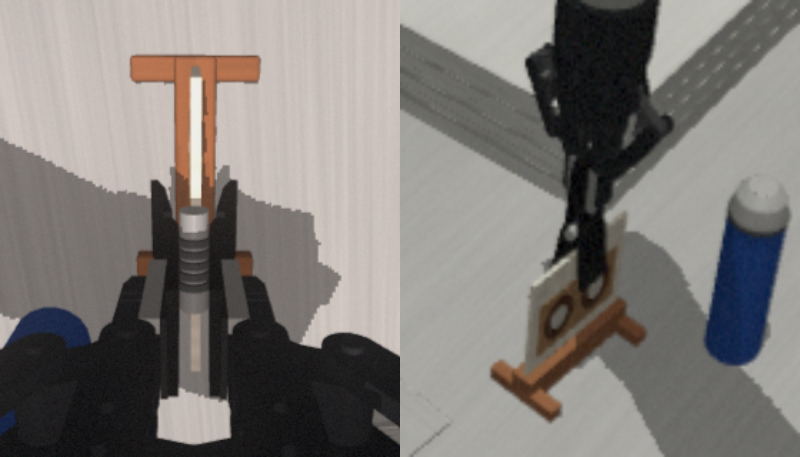

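Left: the card edge runs midway between the jaw tips. Right: the jaw overlaps the card's face by about 2 cm, and the clip is centred. Forces are about zero. Let it settle, do a last steadiness check and hand in.

```bash
python3 -m crank '[1,0,0,0,0,0,0,1,0,0,0,0,0,0,1,0,0,0,0,0,0,1,0,0,0,0,0,0,1,0,0,0,0,0,0]' 40
python3 chk.py 13
python3 - <<'E'
from h import *
im,d=grab_frame("side");P=cloud("side",d).reshape(-1,3)
a=P[(np.hypot(P[:,0]-.531,P[:,1]-.0146)<.05)&(P[:,2]<.18)&(P[:,2]>.135)];print("dredger",(a.min(0)+a.max(0))/2,a[:,2].max())
E
```

```text
t: 20.75
position: [0.5932, -0.2942, 0.1522]
tcp_rot: [3.14, -0.001, 1.481]
force: [0.5, 0.4, -0.7]
width: 0.013
20.75 [ 0.5932 -0.2942  0.1522] [ 3.1404 -0.0008  1.4806] [ 0.4792  0.4433 -0.7212] 0.013023586133940805
w card 809 [-60.588   -1.8714  38.5498] [59.6063  1.7937 49.819 ] slope -0.0013189793 y at x0 -0.17817396
w jaws 375 [-17.5704 -18.9076  53.0189] [17.3852 17.1369 65.8467]
s card 98 [-59.8895  -6.388   39.7357] [60.542   2.5741 52.1137] slope 0.0072141974 y at x0 -2.5979464
s jaws 77 [-16.4293 -21.2392  53.1562] [18.1072 14.5298 65.7267]
t card 62 [20.257 -3.51  39.161] [60.0101  1.4324 52.063 ] slope 0.022835927 y at x0 -2.86414
t jaws 56 [-15.5714 -19.9903  53.0524] [17.6162 15.5167 64.9815]
dredger [0.5303 0.0154 0.151 ] 0.16659966443593077
```

```bash
python3 -c "
from station import *
print(sign_off())"
```

```text
the job is handed in; nothing more can be done
None
```

I moved the steel dredger out from in front of the card and stood it upright on the cork mat. Then I squeezed the clip open, took it off its rail, and brought it over the middle of the card's top edge. I handed the job in at about 21 s, still holding the clip open there.

**Last checks**
- **Dredger:** it stands upright about 1 mm from the mat's centre. Its top reads 0.165–0.167 m against an expected 0.163 m, which is within camera error.
- **Clip and card:** the clip is within about 1 mm of centre across the card and 0.5 mm along it. The jaw tips reach about 2 cm below the card's top edge. By the measured centring and the clip's stated 29 mm gape, there is about 12 mm of clearance on each side.
- **Forces:** the wrist force is about zero, so nothing suggests the clip is touching the card.
- **Bowl, nozzle and turner:** none of my moves went near them, and they looked unmoved in the later pictures. I did not measure them.

**Disagreements and corrections**
- The camera views differ by about 2 mm in absolute position, so I judged the clip against the card within each view.
- The gripper reads 13 mm where 15 to 17 mm over the tails was stated, but the tails look parallel and fully open.
- I corrected two wrist-angle errors on the way. The last joint reached its limit near the mat, and my first angle over the clip was 90° off. I caught that one in the wrist picture before descending.

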